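Load and lock the luminometer

ROBOT

A 6-joint arm with a two-finger parallel gripper is mounted at the origin on the work surface; the furniture and walls round the work are solid. World frame = base frame: x ahead of the robot, y to its left, z up, the work surface at z = 0. Lengths are in mm, angles in rad, forces in N, time in s.
With the tool pointing down it reaches from about 375 to 925 mm from the base axis. Payload 5.7 kg.
Tool frame: the origin (TCP) lies midway between the tips of the shut fingers; the grasp point (between the pads) lies 19 mm behind it; x points along the fingers, z is the direction in which the jaws open and shut, and the axes are right-handed (so a half turn about x gives the same grasp; the last joint's range is limited). The gripper opens to 88 mm and grips with 3 to 60 N. Pads are 20 mm wide; open, the fingers measure 115 mm over their backs; the gripper's body (75 mm by 178 mm) begins 61 mm behind the grasp point.
Start: joints at [-1.27, 0.359, 1.51, -0, 1.272, -0.115], TCP at [242.335, -548.85, 222.623] pointing down, gripper open.
Joint ranges: [-2.97, 2.97], [-1.01, 2.36], [0.21, 2.38], [-0.96, 4.11], [0.2, 2.71], [-2.98, 2.98]. Speed limits (rad/s): [2.39, 2.39, 3.14, 3.14, 3.14, 3.14].

INTERFACE

Orientations are given as a rotation vector (axis times angle).
In Python, from rig import state, read_camera, camera_model, env, nets gives the robot as it stands. The module is installed in compiled form; this text tells all that it offers.
- The arm moves only by the shell command python3 -m creep 'ROWS' [OPENING] [FORCE]. ROWS is JSON, a list of rows, each a list of 4 numbers: the shift along the tool's x, y, z in mm, then the turn about the tool's x in degrees. In form: [[tx, ty, tz, spin], ...]. A call has 1 to 12 rows; each row is the pose to reach, as a shift and turn from the pose measured when the call began, along the tool's axes at that moment; what a row does not reach only later rows make up. A row lasts 1/8 s, in which the tool goes at most 62.5 mm and 10.7 degrees, less where a joint would pass 70% of its speed; a pose out of reach is approached as far as the arm can. A call with a gripper value outside its range is refused whole. OPENING is the opening, from -1 (shut) to 1 (fully open), set as the call begins (- or left out, the last holds). The fingers move at their own pace and stop on an object; FORCE is the grip in N (left out, the last holds). Time passes only in rows, so rows that repeat a pose let the fingers close. It gives the time, the measured TCP pose, the force and the opening at its end, in the units of the state.
- state(): the state, without advancing time (a new reading comes with each control period).
- read_camera(name): name is "scene" or "top" or "wrist"; returns the picture (400x640x3 uint8, red, green, blue); there is no depth.
- camera_model(name): a dict with "fx", "fy", "cx", "cy" (pixels), "R" (3x3) and "t" (3): a world point X has camera coordinates R X + t. Camera axes: x right, y down, z forward; pixel columns grow to the right and rows downward; lengths in mm; the calibration is good to about 2 mm. A picture is of the moment at which its call begins: read the wrist's pose just before it. camera_model takes no time and is no camera call; for the wrist camera it gives the pose at the moment of the call.
- env.hand_in(): hands the job in, once; it reports no verdict.
Trained networks look in the newest picture that a camera, given by its name, has taken for a name from the list of things; names that differ only in an ending like _2 or _b are one class to them, and where a whole thing is asked for, a point or a joint stands for the part that bears it (a point fixed in the world has none). Each returns a list of dicts, best first, with "score" (0 to 1); they miss things now and then, are a little off and sometimes report something else, mostly with a low value. They report only what shows in the picture. A call takes as long as a camera call.
- nets.boxes_of(camera, query): "position" ([x, y, z] in mm, in the coordinates of the camera as it stood for that picture, good to about 4 mm: the middle of the surface that is visible of it).
- nets.tip_of(camera, query): "position" ([x, y, z] in mm, in the coordinates of the camera as it stood for that picture, good to about 4 mm: a listed point, or the origin of a listed thing).
The state is a dict: "clock": time; "q": joint angles; "qvel": joint speeds; "effort": joint torques, N m; "tcp_pos": TCP position; "tcp_rot": TCP orientation; "ft_force": force on the tool from outside, world axes, zero at the start; "torque": the same for the moment, N m; "gripper_width": finger opening in mm.
Only numpy, scipy, OpenCV 4.12 (cv2) and the standard library are available. Lean on these libraries where they do the work, as an engineer would, in place of code of your own. Each camera call takes 0.05 s, during which the arm holds its last target. There are 200 camera calls.

TASK

Load the vial that stands in the luminometer's sample carriage for measuring: push the loader's ball knob along the slot in its barrel, against the spring, until the carriage is fully in the dark chamber, then push the knob round the corner to the closed end of the side slot, so that it stays locked when you let go. Do not touch the vial, which must stay standing in its cup, and leave everything else on the bench where it is.

Things in the scene. Friction and masses are not known exactly. Their poses are not given: they have to be found in the camera images.
- luminometer: Bench luminometer, 376 mm long, 130 mm high, fixed: off-white instrument with sloping panel, dark chamber block, and a loader on a grey plinth pointing into the chamber. Origin: on the bench under the corner of the L-shaped slot. z up; -y = the loader's push direction, towards the chamber; +x = across the loader, away from the robot, the way the knob turns. Loader axis: along y, 66 mm up.
- knob_ball (a point): Centre of the black ball knob, 22 mm in diameter, on an 8 mm steel pin standing out of the slot, 50 mm from the loader axis; 109 mm above the bench at the start, at the corner and at the closed end, 116 mm when it passes over the top. The barrel under it is 48 mm in diameter, its top 90 mm above the bench; nothing within 60 mm of the ball is higher than the barrel.
- slot_corner (a point): Where the ball's centre is at the corner of the L (carriage fully in, knob angle 0): 70 mm from its start, along the luminometer's -y. The long slot (11 mm wide) runs along the robot's side of the barrel's top, 30 degrees from vertical.
- slot_end (a point): Where the ball's centre is when locked at the closed end of the side slot: 50 mm from the corner across the loader (luminometer +x) and 3 mm back, at the same height. The side slot starts at the chamber end of the long slot and goes at right angles over the barrel's top to 30 degrees from vertical on the far side.
- carriage (a joint): How far the carriage is pushed in: 0 = out (start), 0.070 m = fully in, at its stop. A spring pushes it out again with 3 N at the start, 4.4 N fully in, plus light friction and a damper (15 N per m/s): the ball must be kept pushed in while it is pushed across, or it springs back. Locked in the side slot, it rests at about 0.067 m.
- knob (a joint): Angle of the ball knob about the loader axis: 0 = in the long slot, leaning 30 degrees to the robot; 1.047 rad = closed end of the side slot, leaning 30 degrees away. Only with the carriage in by more than 0.067 m can it leave the long slot (0.1 rad of play there). Light friction, about 1 N at the ball, holds it where it is left.
- vial_centre (a point): Centre of the small glass vial with black cap, 18 mm in diameter and 44 mm tall, that stands loose in the carriage's cup (top 92 mm above the bench). Must not be touched.
- cup (a point): Point on the carriage where the vial's centre is when it stands properly in the cup: on the cup's axis, 22 mm above its floor. The cup's wall is 18 mm high; the cup is 128 mm ahead of the knob along the loader.
- vial_1: Bystander: a second small vial, 18 mm in diameter, 44 mm tall, standing on the bench in front of the loader's barrel. Origin: centre of its underside.
- tweezers: Bystander: steel tweezers, 130 x 10 x 9 mm, lying on the bench to the right of the luminometer. Origin: centre of the underside.
- beaker_50: Bystander: glass beaker, 52 mm in diameter, 60 mm tall, at the back left of the bench. Origin: centre of its underside.
- bottle_pink: Bystander: media bottle with blue cap, 70 mm in diameter, 140 mm tall, to the left of the loader. Origin: centre of its underside. (The wall behind the bench stands 0.60 m ahead of the robot's base; two mains plugs stick out of it by 50 mm, 0.20 to 0.25 m above the bench.)
- petri_0: Bystander: petri dish, 60 mm in diameter, 16 mm high. Origin: centre of its underside.
- logbook: Bystander: notebook, 210 x 152 x 13 mm, lying at the back right, behind the fixed analytical balance (glass-walled, 314 mm high, between 0.18 and 0.39 m to the right of the robot's base). Origin: centre of its underside.
- pen_blue: Bystander: ball pen, 144 x 10 mm, lying on the notebook. Origin: centre of its underside.

How it is judged:
By the outcome, as a careful person would: the job done as asked, in the order asked, and still so for the second after the job is handed in, with the robot touching nothing.
It also fails if it takes over 45 s, if anything falls off the work surface, if the arm or the gripper's body presses on something with over 40 N, if the wrist force passes 120 N, or if a joint passes its speed limit or range.

## Working session

There is one attempt and no reset: what is moved stays moved. The work goes in short steps, Python scripts to look and compute and a shell command to move; the robot and the scene stay as the last step left them, time stands still between calls to the robot, and variables do not carry over. Pictures are saved under pics/ and viewed, about 8 in all and at most 12, crops included, and the job is handed in when it is done.

```bash
mkdir -p pics
cat > h.py <<'E'
import numpy as np, cv2
from rig import state, read_camera, camera_model, env, nets
from scipy.spatial.transform import Rotation as Ro
def world(cam,p,m=None):
    m=m or camera_model(cam); return np.array(m["R"]).T@(np.array(p)-np.array(m["t"]))
def pix(cam,X):
    m=camera_model(cam); c=np.array(m["R"])@np.array(X)+np.array(m["t"]); return [round(float(m["fx"]*c[0]/c[2]+m["cx"])),round(float(m["fy"]*c[1]/c[2]+m["cy"]))]
def tip(cam,q,f="tip_of"):
    for d in getattr(nets,f)(cam,q)[:2]:
        w=world(cam,d["position"]); print(cam,f,q,round(d["score"],2),w.round(1),pix(cam,w))
E
python3 - <<'E'
from h import *
for c in ("scene","top"):
    cv2.imwrite(f"pics/{c}0.png",read_camera(c)[:,:,::-1])
    for q in ("knob_ball","slot_corner","slot_end","luminometer","vial_centre","cup","vial_1","bottle_pink"): tip(c,q)
s=state();print(s["clock"],s["tcp_pos"],Ro.from_rotvec(s["tcp_rot"]).as_matrix().round(3),s["gripper_width"],s["ft_force"])
E
```

```text
scene tip_of knob_ball 0.6 [425.2 274.2 110. ] [266, 248]
scene tip_of knob_ball 0.16 [ 398.9 -197.1   -0.5] [367, 191]
scene tip_of slot_corner 0.89 [416.5 207.6 111.9] [284, 235]
scene tip_of slot_end 0.56 [464.7 202.3 109.3] [273, 227]
scene tip_of luminometer 0.58 [441.4 200.9   2.3] [282, 252]
scene tip_of luminometer 0.55 [434.5 143.5  73.2] [295, 228]
scene tip_of vial_centre 0.36 [436.7 139.6  69. ] [295, 228]
scene tip_of cup 0.72 [543.1 444.1   3.5] [201, 283]
scene tip_of cup 0.61 [436.4 140.5  71. ] [295, 228]
scene tip_of vial_1 0.45 [389.3 252.8   3.1] [282, 271]
scene tip_of bottle_pink 0.94 [393.1 431.5   2. ] [237, 310]
scene tip_of bottle_pink 0.16 [434.5 143.   70.1] [295, 228]
top tip_of knob_ball 0.6 [427.4 273.9 107.2] [223, 214]
top tip_of slot_corner 0.93 [416.7 203.3 111.4] [247, 218]
top tip_of slot_end 0.61 [466.9 204.  107.7] [248, 201]
top tip_of luminometer 0.82 [440.4 199.6   1.3] [255, 213]
top tip_of vial_centre 0.44 [436.5 144.6  72.6] [270, 213]
top tip_of cup 0.64 [435.4 146.   71.5] [269, 214]
top tip_of vial_1 0.6 [385.4 253.1  -1.2] [237, 230]
top tip_of vial_1 0.54 [ 394.  -196.5    4.1] [380, 232]
0.9 [ 242.32541929 -548.86308275  222.64338551] [[-0.     0.915  0.404]
 [ 0.     0.404 -0.915]
 [-1.     0.    -0.   ]] 87.7420444464386 [-0.26088044 -0.76861233  0.12836538]
```

View pics/scene0.png

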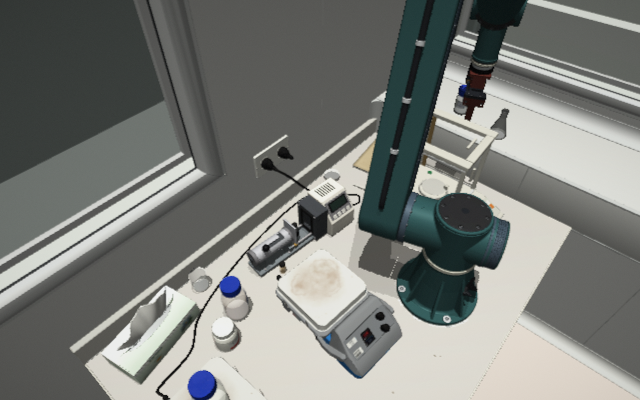

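View pics/top0.png

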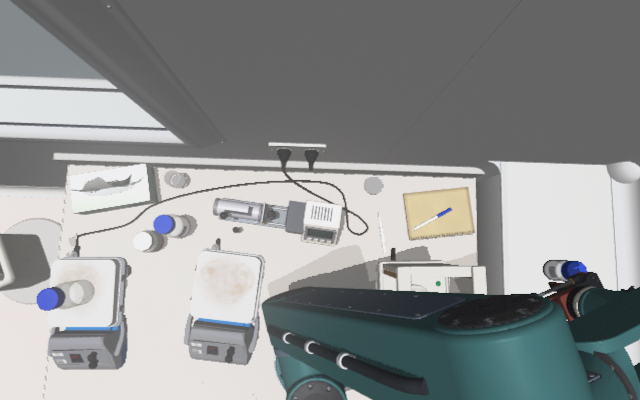

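The scene and top views agree within about 4 mm: ball start ≈ (426, 274, 109), corner ≈ (417, 205), end ≈ (466, 203), and loader yaw about -8°. First I raise the arm clear of the balance, then swing across.

```bash
python3 -m creep '[[-60,0,0,0],[-120,0,0,0],[-180,0,0,0],[-190,60,-15,0],[-190,120,-35,0],[-190,180,-50,0],[-190,225,-65,0],[-190,250,-120,0],[-190,280,-175,0],[-190,300,-230,0],[-190,325,-285,0],[-190,345,-340,0]]' 0.5 25
```

```text
clock: 2.4
tcp_pos: [420.3, -96.6, 412.8]
tcp_rot: [0.898, 1.377, -0.897]
ft_force: [1.2, -0.1, 0.3]
gripper_width: 65.9
```

```bash
python3 -m creep '[[0,23,-50,0],[0,46,-100,0],[0,69,-150,6],[0,92,-200,12],[20,115,-250,18],[50,137,-300,24],[80,159,-348,32],[112,159,-348,32],[112,159,-348,32],[112,159,-348,32]]'
python3 - <<'E'
from h import *
s=state();print(s["q"],s["tcp_pos"],Ro.from_rotvec(s["tcp_rot"]).as_matrix().round(3))
cv2.imwrite("pics/w1.png",read_camera("wrist")[:,:,::-1])
m=camera_model("wrist");print("cam",world("wrist",[0,0,0],m),np.array(m["R"])[2].round(2))
for q in ("knob_ball","slot_corner","slot_end","luminometer","vial_centre","vial_1"): tip("wrist",q)
tip("wrist","knob_ball","boxes_of")
E
```

```text
clock: 3.65
tcp_pos: [426.0, 285.8, 302.0]
tcp_rot: [1.315, 1.137, -1.312]
ft_force: [-0.7, -0.6, 0.5]
gripper_width: 66.3
[ 4.56538507e-01  1.64624477e-01  1.58118049e+00 -4.00347747e-04
  1.39376092e+00  2.17073338e+00] [425.98964688 285.81686222 302.01159224] [[ 0.002  0.99  -0.143]
 [ 0.001 -0.143 -0.99 ]
 [-1.     0.002 -0.001]]
cam [505.75454549 272.91177028 466.49408198] [-0.29  0.04 -0.96]
wrist tip_of knob_ball 0.7 [467.5 199.5 109.7] [382, 142]
wrist tip_of knob_ball 0.58 [422.5 273.6 109. ] [328, 185]
wrist tip_of slot_corner 0.57 [418.9 197.9 113.2] [387, 180]
wrist tip_of slot_end 0.85 [468.8 199.8 112.2] [382, 141]
wrist tip_of luminometer 0.73 [ 4.401e+02  2.061e+02 -1.000e-01] [365, 154]
wrist tip_of vial_centre 0.64 [436.6 143.2  72.7] [418, 156]
wrist tip_of vial_1 0.67 [387.2 248.    2.2] [344, 188]
wrist boxes_of knob_ball 0.85 [424.4 272.1 116.3] [329, 184]
```

View pics/w1.png

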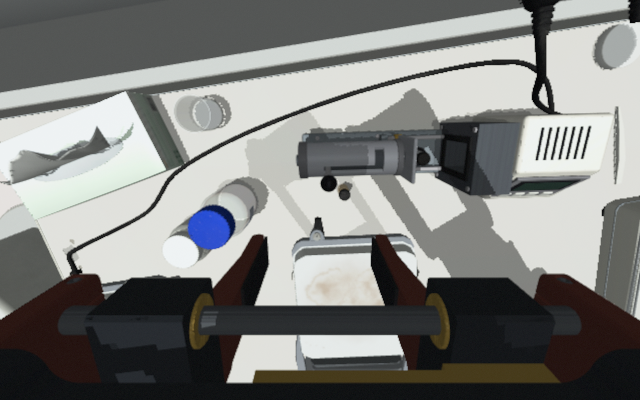

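Wrist view: the ball is at pixel (328,183), the loader runs parallel to the jaws, and nothing stands within the jaw footprint. Ball ≈ (424.5, 273, 109), yaw ≈ -6°. I'll straddle the ball along the loader and close gently.

```bash
python3 -m creep '[[50,0,12,0],[100,0,13,0],[150,0,13,0],[185,0,13,0],[202,0,13,0],[202,0,13,0]]' && python3 -m creep '[[0,0,0,0],[0,0,0,0],[0,0,0,0],[0,0,0,0],[0,0,0,0],[0,0,0,0]]' -1 20
python3 - <<'E'
from h import *
s=state();print(s["tcp_pos"],s["ft_force"],s["gripper_width"])
cv2.imwrite("pics/w2.png",read_camera("wrist")[100:,:,::-1])
E
```

```text
clock: 4.8
tcp_pos: [423.3, 272.6, 98.3]
tcp_rot: [1.313, 1.138, -1.315]
ft_force: [0.3, 0.1, 0.7]
gripper_width: 65.7
clock: 5.55
tcp_pos: [423.6, 273.2, 98.6]
tcp_rot: [1.315, 1.138, -1.314]
ft_force: [-0.5, 2.3, 1.7]
gripper_width: 20.8
[423.57354664 273.20047714  98.58993363] [-0.53481625  2.3043711   1.72871822] 20.80185674264811
```

View pics/w2.png

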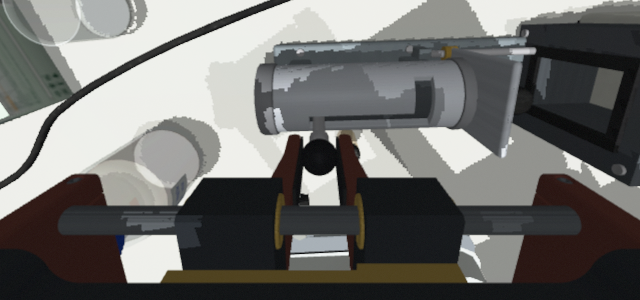

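Run:
```python
from h import *
im=read_camera("wrist")[:,:,::-1]
m=camera_model("wrist")
g=(im.max(2)<45).astype(np.uint8)
g[:225]=0;g[285:]=0;g[:,:290]=0;g[:,350:]=0
n,l,st,c=cv2.connectedComponentsWithStats(g);i=1+st[1:,4].argmax();print(st[i],c[i])
R=np.array(m["R"]);o=world("wrist",[0,0,0],m)
for (u,v) in (c[i],(319,257)):
    d=R.T@np.array([(u-m["cx"])/m["fx"],(v-m["cy"])/m["fy"],1]);print(o+d*(109-o[2])/d[2])
tip("wrist","knob_ball")
print("tcp",pix("wrist",state()["tcp_pos"]))
cv2.imwrite("pics/w3.png",cv2.resize(im[200:320,240:400],None,fx=4,fy=4))
```

```text
[ 292  238   55   47 1543] [319.0272197  259.85547634]
[421.37057867 272.3857533  109.        ]
[423.29770183 272.12304392 109.        ]
wrist tip_of knob_ball 0.58 [422.9 275.  107.1] [314, 257]
wrist tip_of knob_ball 0.15 [392.1 430.5   2.2] [172, 254]
tcp [317, 249]
```

View pics/w3.png

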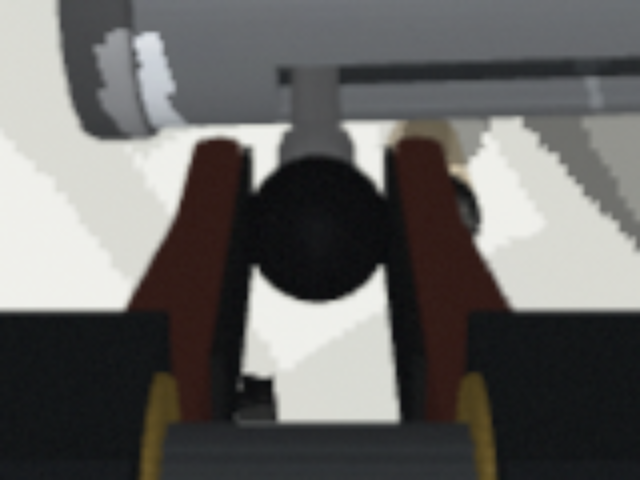

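The ball is centred between the pads. Now I push it 70 mm in.

```bash
python3 -m creep '[[0,0,8,0],[0,1,16,0],[0,1,24,0],[0,1,32,0],[0,2,40,0],[0,2,48,0],[0,2,55,0],[0,3,61,0],[0,3,66,0],[0,3,69,0],[0,3,70,0],[0,3,70,0]]'
python3 - <<'E'
from h import *
s=state();print(s["tcp_pos"],s["ft_force"],s["gripper_width"])
cv2.imwrite("pics/w4.png",read_camera("wrist")[:320,:,::-1])
for q in("knob_ball","slot_corner","slot_end"):tip("wrist",q)
E
```

```text
clock: 7.2
tcp_pos: [416.2, 204.2, 98.8]
tcp_rot: [1.316, 1.139, -1.315]
ft_force: [-1.8, 8.4, 3.7]
gripper_width: 20.9
[416.23253977 204.16478063  98.77586319] [-1.8023607   8.3555286   3.65773201] 20.884197152077583
wrist tip_of knob_ball 0.59 [412.2 207.3 110.2] [313, 264]
wrist tip_of knob_ball 0.36 [538.5 441.1  -1.8] [38, 111]
wrist tip_of slot_corner 0.96 [418.  199.2 109.2] [325, 253]
wrist tip_of slot_corner 0.25 [425.7  72.   71.6] [500, 196]
```

View pics/w4.png

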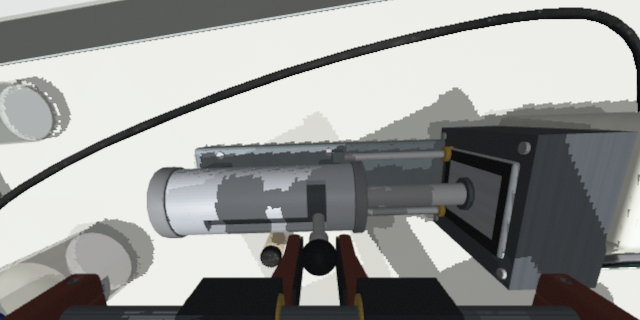

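```bash
python3 -m creep '[[0,0,1,0],[0,0,1.5,0],[0,0,1.5,0]]' && python3 -m creep '[[-1,3,0,0],[-3.5,8,0,0],[-5,13,-0.5,0],[-6,18,-0.5,0],[-6.7,25,-1,0]]'
```

```text
clock: 7.78
tcp_pos: [416.4, 204.0, 99.0]
tcp_rot: [1.319, 1.14, -1.314]
ft_force: [-0.9, 9.2, 1.2]
gripper_width: 20.7
clock: 8.4
tcp_pos: [440.3, 201.5, 105.5]
tcp_rot: [1.319, 1.142, -1.315]
ft_force: [-1.6, 4.5, -0.4]
gripper_width: 20.9
```

```bash
python3 -m creep '[[0.5,5,0,0],[1.5,10,-0.5,0],[3,15,-0.5,0],[5,20,-1,0],[7,25,-1,0],[7,27,-1,0],[7,27,-1,0]]'
python3 - <<'E'
from h import *
s=state();print(s["tcp_pos"],s["ft_force"],s["gripper_width"])
cv2.imwrite("pics/w5.png",read_camera("wrist")[:320,:,::-1])
E
```

```text
clock: 9.28
tcp_pos: [467.0, 198.6, 98.2]
tcp_rot: [1.319, 1.142, -1.316]
ft_force: [0.8, 4.3, 1.3]
gripper_width: 20.7
[467.04422647 198.56193825  98.24342258] [0.80250084 4.26296977 1.27818108] 20.72696771804675
```

View pics/w5.png

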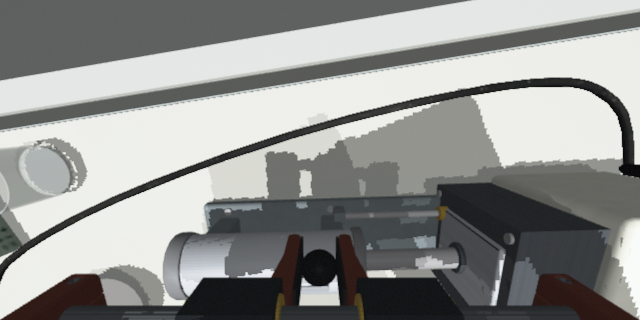

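The ball came across with the fingers. The cross force is low, so I push on to feel the closed end.

```bash
python3 -m creep '[[0.5,2,0,0],[1,4,0,0],[1,4,0,0]]'; python3 -m creep '[[0.5,2,0,0],[1,3,0,0],[1,3,0,0]]'
```

```text
clock: 9.7
tcp_pos: [470.3, 198.0, 96.9]
tcp_rot: [1.318, 1.143, -1.317]
ft_force: [0.3, 5.7, 0.1]
gripper_width: 20.9
clock: 10.07
tcp_pos: [472.1, 197.8, 95.7]
tcp_rot: [1.318, 1.144, -1.318]
ft_force: [-1.7, 6.1, 4.0]
gripper_width: 20.8
```

```bash
python3 -m creep '[[0,2,0,0],[0,4,0,0],[0,4,0,0]]'
python3 - <<'E'
from h import *
im=read_camera("wrist")[:,:,::-1];tip("wrist","knob_ball");tip("wrist","slot_end");tip("wrist","knob_ball","boxes_of")
print(state()["ft_force"],state()["tcp_pos"],pix("wrist",state()["tcp_pos"]))
cv2.imwrite("pics/w6.png",cv2.resize(im[200:320,240:400],None,fx=4,fy=4))
E
```

```text
clock: 10.45
tcp_pos: [472.5, 197.6, 95.3]
tcp_rot: [1.315, 1.149, -1.324]
ft_force: [-8.0, 8.8, 9.8]
gripper_width: 20.7
wrist tip_of knob_ball 0.92 [462.9 198.4 106.7] [318, 272]
wrist boxes_of knob_ball 0.78 [469.1 196.8 115.9] [319, 271]
wrist boxes_of knob_ball 0.6 [462.9  90.1  78.1] [472, 230]
[-7.57717389  8.35252586  8.84023962] [472.53176118 197.63494267  95.33346331] [317, 249]
```

View pics/w6.png

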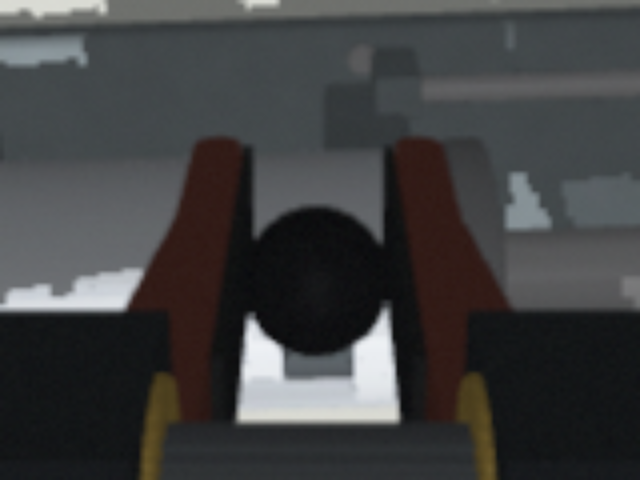

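The tip gained only 0.4 mm of the 4 mm commanded and the cross force rose to -8 N, so the ball is at the closed end. Ease off, open and retreat upward.

```bash
python3 -m creep '[[-1,-1,0,0],[-1,-1,0,0]]' && python3 -m creep '[[0,0,0,0],[0,0,0,0],[0,0,0,0],[0,0,0,0],[0,0,0,0]]' 0.3 && python3 -m creep '[[-15,0,0,0],[-40,0,0,0],[-80,0,0,0],[-130,0,0,0],[-180,-10,0,0],[-200,-25,0,0],[-200,-25,0,0],[-200,-25,0,0]]'
python3 - <<'E'
from h import *
im=read_camera("wrist")[:,:,::-1]
for q in("knob_ball","slot_corner","slot_end","luminometer","vial_1","carriage"):tip("wrist",q)
tip("wrist","knob_ball","boxes_of")
cv2.imwrite("pics/w7.png",im[:330])
read_camera("top")
for q in("knob_ball","vial_1","vial_centre"):tip("top",q)
E
```

```text
clock: 10.9
tcp_pos: [471.1, 197.9, 96.3]
tcp_rot: [1.315, 1.149, -1.324]
ft_force: [-0.5, 5.2, 1.7]
gripper_width: 20.6
clock: 11.52
tcp_pos: [471.0, 197.6, 96.2]
tcp_rot: [1.314, 1.149, -1.324]
ft_force: [0.3, 0.2, -0.2]
gripper_width: 56.9
clock: 12.52
tcp_pos: [448.6, 199.9, 296.0]
tcp_rot: [1.314, 1.149, -1.325]
ft_force: [0.2, -0.1, -0.9]
gripper_width: 56.8
wrist tip_of knob_ball 0.53 [461.6 205.8 107.6] [313, 172]
wrist tip_of slot_corner 0.82 [418.1 201.  109.5] [321, 204]
wrist tip_of slot_end 0.9 [470.  198.5 109.3] [317, 165]
wrist tip_of luminometer 0.92 [4.417e+02 2.012e+02 1.000e-01] [319, 171]
wrist tip_of luminometer 0.29 [ 546.6 -172.4    5.1] [561, 65]
wrist tip_of vial_1 0.7 [386.3 250.1   1.8] [296, 207]Traceback (most recent call last):
  File "<stdin>", line 3, in <module>
  File "h.py", line 9, in tip
    for d in getattr(nets,f)(cam,q)[:2]:
             ~~~~~~~~~~~~~~~^^^^^^^
ValueError: it knows: beaker, bottle_pink, cup, knob_ball, logbook, luminometer, pen_blue, petri, slot_corner, slot_end, tweezers, vial, vial_centre
```

Run:
```python
from h import *
im=read_camera("wrist")[:,:,::-1]
tip("wrist","knob_ball","boxes_of");tip("wrist","knob_ball")
cv2.imwrite("pics/w7.png",cv2.resize(im[100:280,200:480],None,fx=2.8,fy=2.8))
```

```text
wrist boxes_of knob_ball 0.78 [465.2 202.5 118.6] [315, 171]
wrist boxes_of knob_ball 0.39 [442.4  71.7 118.3] [422, 174]
wrist tip_of knob_ball 0.63 [462.5 200.5 112.9] [317, 172]
```

View pics/w7.png

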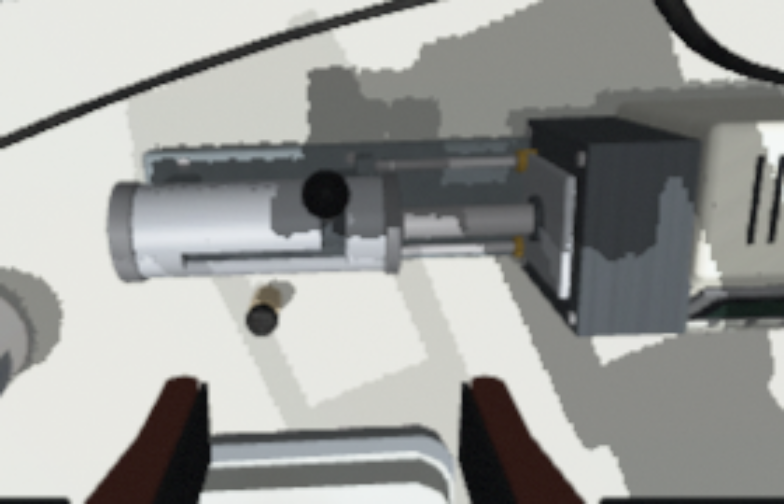

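The ball is locked on the far side of the slot, but easing off while gripped drew it back about 1.5 mm. I'll nudge it home with shut fingers from the robot's side.

```bash
python3 -m creep '[[40,-10,0,0],[90,-20,0,0],[140,-20,0,0],[175,-20,0,0],[190,-20,0,0],[190,-20,0,0]]' -1 20 && python3 -m creep '[[0,4,0,0],[0,8,0,0],[0,12,0,0],[0,16,0,0],[0,17,0,0],[0,17,0,0]]'
```

```text
clock: 13.72
tcp_pos: [425.6, 203.8, 105.3]
tcp_rot: [1.312, 1.151, -1.327]
ft_force: [-0.5, -0.3, 0.1]
gripper_width: 1.7
clock: 14.48
tcp_pos: [442.4, 201.3, 105.0]
tcp_rot: [1.312, 1.151, -1.328]
ft_force: [-0.1, -0.4, 0.5]
gripper_width: 0.5
```

```bash
python3 -m creep '[[0,2,0,0],[0,4,0,0],[0,6,0,0],[0,6,0,0]]'; python3 -m creep '[[0,2,0,0],[0,4,0,0],[0,4,0,0]]'
```

```text
clock: 14.98
tcp_pos: [445.1, 200.6, 104.4]
tcp_rot: [1.309, 1.155, -1.333]
ft_force: [-7.6, 3.5, 5.1]
gripper_width: 0.4
clock: 15.35
tcp_pos: [445.2, 200.4, 103.9]
tcp_rot: [1.306, 1.16, -1.338]
ft_force: [-10.0, 2.9, 6.0]
gripper_width: 0.4
```

Firm stop at 445 mm with -10 N: the ball is at the closed end. Now I back off and lift.

```bash
python3 -m creep '[[0,-4,0,0],[0,-12,0,0],[-10,-18,0,0],[-50,-18,0,0],[-100,-18,0,0],[-150,-18,0,0],[-200,-18,0,0],[-200,-18,0,0],[-200,-18,0,0]]'
python3 - <<'E'
from h import *
im=read_camera("wrist")[:,:,::-1]
tip("wrist","knob_ball");tip("wrist","slot_end");tip("wrist","vial_1")
cv2.imwrite("pics/w8.png",cv2.resize(im[60:300,160:480],None,fx=2.4,fy=2.4))
E
```

```text
clock: 16.48
tcp_pos: [432.8, 201.8, 304.4]
tcp_rot: [1.306, 1.16, -1.338]
ft_force: [0.6, 0.8, -0.9]
gripper_width: 0.3
wrist tip_of knob_ball 0.68 [461.2 199.8 105.2] [316, 155]
wrist tip_of slot_end 0.6 [465.2 197.2 105.3] [318, 152]
wrist tip_of vial_1 0.54 [384.8 251.3  -1. ] [294, 194]
```

View pics/w8.png

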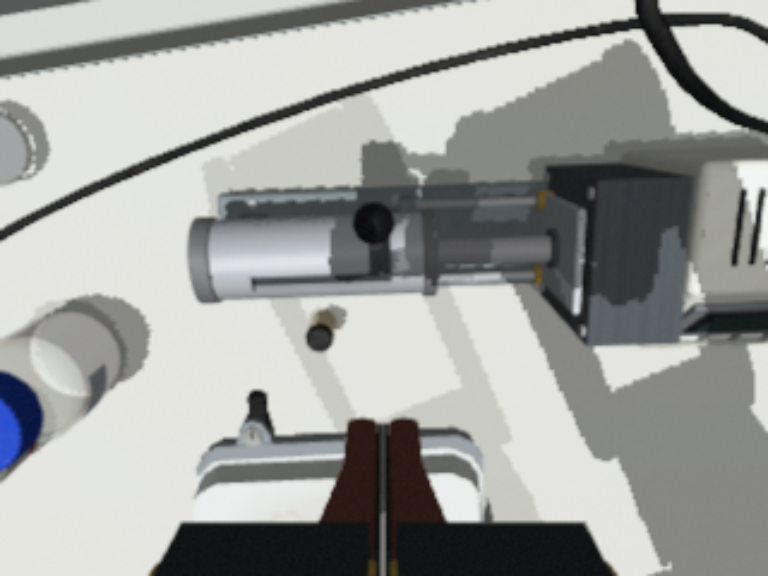

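The ball sits at crop (374,223), on the far side of the side slot. The carriage is in, vial_1 is still standing at crop (320,335), and the robot is clear.

```bash
python3 -c "
from rig import env; print(env.hand_in())"
```

```text
the job is handed in; nothing more can be done
None
```

The carriage is pushed fully into the dark chamber and the knob is locked at the closed end of the side slot. I handed the job in at about 16.5 s.

- **What I did:** I gripped the ball lightly along the loader, pushed it about 70 mm in, and led it over the top of the barrel to the far side. Easing off before release had pulled the ball back about 1.5 mm. I nudged it home with shut fingers until it met a firm stop at -10 N, then lifted clear.
- **Last picture:** The ball is on the far side of the side slot, the carriage is still in with the arm released, and vial_1 is standing where it was. I did not re-check the other bystanders after the move, but the arm went near none of them.
- **Disagreement:** The networks put the ball 3–5 mm from the slot end (x ≈ 461 against 465 mm), which is within their error. I relied on the felt stop instead.
- **Not checked:** The vial inside the chamber can't be seen any more, so I could not confirm it is upright. It was never touched, and the push was slow, at about 65 mm/s at most.

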